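# Load the empty bay of the clamping rack and nip it with its clamp knob

### The arm

A 7-joint arm with a two-finger parallel gripper is mounted at the origin on the work surface. World frame = base frame: x ahead of the robot, y to its left, z up, the work surface at z = 0. Lengths are in m, angles in rad, forces in N, time in s.
With the tool pointing down it reaches from about 0.425 to 0.95 m from the base axis. Payload 16.7 kg.
Tool frame: the origin (TCP) lies between the finger pads; the fingertips stand 14 mm ahead of it and the grasp point (between the pads) lies 5 mm behind it; z points along the fingers, y is the line along which they close (so a half turn about z gives the same grasp; the last joint's range is limited). The gripper opens to 94 mm and grips with 3 to 60 N. Pads are 16 mm wide; open, the fingers measure 119 mm over their backs; the gripper's body (75 mm by 177 mm) begins 78 mm behind the grasp point.
Start: joints at [1.058, 0.426, 0.074, 1.606, -0.034, 1.111, -0.067], TCP at [0.24, -0.631, 0.219] pointing down, gripper open.
Joint ranges: [-2.85, 2.85], [-0.5, 2.14], [-1.23, 1.37], [0.21, 2.46], [-1.02, 4.16], [0.16, 2.05], [-2.73, 2.73]. Speed limits (rad/s): [1.89, 1.89, 2.39, 2.39, 3.01, 3.01, 3.01].

### API

Orientations are given as a rotation vector (axis times angle).
In Python, from workcell import readout, eyes, job gives the robot as it stands. The module is installed in compiled form; this text tells all that it offers.
- The arm moves only by the tool send_rows, never from a script. Its argument "steps" is text: rows parted by semicolons, each of 7 numbers parted by spaces: the shift along the tool's x, y, z normalised to -1 to 1, where 1 is 0.15 m, then the turn, a rotation vector about the tool's x, y, z normalised to -1 to 1, where 1 is 120 degrees, then the opening, from -1 (shut) to 1 (fully open), so that 0 is half open. A call has 1 to 8 rows; each row is the pose to reach, as a shift and turn from the pose commanded when the call began, along the tool's axes at that moment; what a row does not reach only later rows make up. A row lasts 1/12 s, in which the tool goes at most 41.7 mm and 7.16 degrees, less where a joint would pass 70% of its speed; a pose out of reach is approached as far as the arm can. A call with a number of a shift or a turn outside -1 to 1 is refused whole. A call with a gripper value outside its range is refused whole. The fingers move at their own pace and stop on an object; the grip force is fixed at half the most. Time passes only in rows, so rows that repeat a pose let the fingers close. It gives the time, the measured TCP pose, the force, the opening and the grip force at its end, in the units of the state.
- readout.get_obs(): the state, without advancing time (a new reading comes with each control period).
- eyes.grab_frame(name): name is "scene" or "top" or "wrist"; returns a dict with "frame" (384x512x3 uint8, red, green, blue), "range_z" (384x512 float32, m along the optical axis (not along the pixel's ray), 0 where there is no reading), "fx", "fy", "cx", "cy" (pixels), "R" (3x3) and "t" (3): a world point X has camera coordinates R X + t; the wrist camera has in their place "tool_from_camera" (4x4, takes a point from camera to tool coordinates, whose origin is the TCP and whose axes are the flange's). Camera axes: x right, y down, z forward; pixel columns grow to the right and rows downward; lengths in m; the calibration is good to about 2 mm. A picture is of the moment at which its call begins: read the wrist's pose just before it.
- job.sign_off(): hands the job in; it is judged then, once.
The state is a dict: "time_s": time; "joints": joint angles; "joint_vel": joint speeds; "tau": joint torques, N m; "position": TCP position; "eef_rot": TCP orientation; "contact_force": force on the tool from outside, world axes, zero at the start; "ft_torque": the same for the moment, N m; "gripper_width": opening from 0.0 (shut) to 1.0 (fully open); "gripper_force": force on a finger pad.
Only numpy, scipy, OpenCV 4.12 (cv2) and the standard library are available. Lean on these libraries where they do the work, as an engineer would, in place of code of your own. Each camera call takes 0.05 s, during which the arm holds its last target. There are 200 camera calls.

### The job

Put the loose wooden forming block, standing on its base and lying lengthwise like the others with the end nearer its tab towards the steel stop, down into the one empty bay of the clamping rack and let go of it. Then turn that bay's clamp knob clockwise, by feel, until its plunger nips the block firmly against the stop, but do not crush it: stop soon after the knob stiffens and let go. Do not brush the close neighbouring knobs or blocks, and leave the rest of the bench as it is.

Things in the scene. Friction and masses are not known exactly. Their poses are not given: they have to be found in the camera images.
- rack: Fixed plywood clamping rack, yawed up to 0.25 rad: five bays side by side along its y (middles at y = -100, -50, 0, 50, 100 mm), one of them, any, empty. Origin on the bench; x points from the knobs to the stop; board top 12 mm up. Guide rails 12 mm wide, tops 22 mm up, x = -35 to +15 mm, leave each bay 38 mm wide.
- stop (a point): Middle of the stop side of the rack (rack x = +17 mm). Each bay ends here in its own sprung steel stop pad, 30 mm wide, top 29 mm above the bench, its face within 1.2 mm of this line; it yields 1 mm per 20 N. The steel bar behind the pads is 30 mm high over the bench.
- former: Loose forming block of pale hardwood, about 90 g, standing on the bench left of the rack. Base 60 (x) by 34 (y) by 16 mm high; origin under the middle of the base. A flat grip tab, 14 (x) by 24 (y) mm, stands on it, centred at x = +6 mm, 16 to 56 mm above the origin. Its +x end goes to the stop.
- tab (a point): On the block's grip tab, 40 mm above its underside, where to pinch it (across the block's x axis).
- bay_mid (a point): Middle of the empty bay at board height, where the block's origin comes (within 2 mm). With the knob open the bay is 2.6 to 5.6 mm longer than the block: set it down about 1.5 mm short of the stop; the plunger pushes it home.
- knob: Clamp knob of the empty bay: its bar is skewed 53 to 60 degrees to the rack's x, while the others lie about along x. Origin on its upright axis at board height, x along its bar. Black bar 28 (x) by 10 (y) mm, 18 to 52 mm above the origin, on a steel disc of radius 12.5 mm.
- knob_grip (a point): On the knob's axis, 38 mm above the board, where to pinch the bar. Turns clockwise seen from above: 0.5 to 1.15 rad at 0.15 N m (start and stop vary, not to be told from the poses), then the plunger meets block and stop and the moment climbs by about 0.045 N m per 0.1 rad. Firm: 0.1 to 0.15 N m more than in free turning; crushed at 0.25 more. It stays where it is left.
- plunger: Steel plunger under the knob, 26 mm wide, 14 mm high over the board, that the knob drives along the rack's x towards the stop, 5 mm per rad; it pushes the block home and presses on it. Origin on the knob's axis, its nose 12.8 mm from there.
- other1_bay: A neighbouring bay, with a block already in it and its own clamp knob, the same as the loose block and the open knob (bar within 15 degrees of the rack's x). Origin on its knob's axis at board height. Do not touch.
- other2_bay: A neighbouring bay, with a block already in it and its own clamp knob, the same as the loose block and the open knob (bar within 15 degrees of the rack's x). Origin on its knob's axis at board height. Do not touch.
- other3_bay: A neighbouring bay, with a block already in it and its own clamp knob, the same as the loose block and the open knob (bar within 15 degrees of the rack's x). Origin on its knob's axis at board height. Do not touch.
- other4_bay: A neighbouring bay, with a block already in it and its own clamp knob, the same as the loose block and the open knob (bar within 15 degrees of the rack's x). Origin on its knob's axis at board height. Do not touch.
- other1_end (a point): Top end of the bar of the knob of other1_bay, 50 mm above the board; must stay where it is.
- other2_end (a point): Top end of the bar of the knob of other2_bay, 50 mm above the board; must stay where it is.
- other3_end (a point): Top end of the bar of the knob of other3_bay, 50 mm above the board; must stay where it is.
- other4_end (a point): Top end of the bar of the knob of other4_bay, 50 mm above the board; must stay where it is.
- mallet: Bystander: wooden mallet standing on its head, 72 mm across, 230 mm tall. Leave it alone.
- gluepot: Bystander: glue jar with steel lid, 68 mm across, 85 mm tall. Leave it alone.
- rivetcup: Bystander: steel cup, 70 mm across, 45 mm tall. Leave it alone.
- slicker: Bystander: turned dark wood edge slicker, 28 mm across, 86 mm tall, standing. Leave it alone.
- awl: Bystander: wood-handled awl, 160 mm long, lying. Leave it alone.
- weight: Bystander: steel weight, 60 mm across, 45 mm tall. Leave it alone.
Mind the look-alikes: they are no part of the job. What is shaped like the former but green or red is not meant.

How it is judged:
By the outcome, as a careful person would: the job done as asked, in the order asked, and still so for the second after the job is handed in, with the robot touching nothing.
It also fails if it takes over 64 s, if anything falls off the work surface, if the arm or the gripper's body presses on something with over 40 N, if the wrist force passes 120 N, or if a joint passes its speed limit or range.

## Working session

There is one attempt and no reset: what is moved stays moved. The work goes in short steps, Python scripts to look and compute and a tool call to move; the robot and the scene stay as the last step left them, time stands still between calls to the robot, and variables do not carry over. Pictures are saved under pics/ and viewed, at most 10 in all, crops included, and the job is handed in when it is done.

Besides the shell and the picture viewer there is one more tool, called after "Request:" as name(argument=value, ...) on one line, values as JSON. send_rows: Moves the arm, as the interface text tells. Scaled input: -1 to 1 covers 0.15 m each way for a shift and 120 degrees each way for a turn. Its arguments: {"type":"object","properties":{"steps":{"type":"string"}},"required":["steps"]}

```bash
mkdir -p pics; cat > h.py <<'E'
import numpy as np, cv2
from scipy.spatial.transform import Rotation as Ro
from workcell import readout, eyes, job
def obs(): return readout.get_obs()
def grab(n):
    o=obs(); f=eyes.grab_frame(n)
    if n=="wrist":
        T=np.eye(4); T[:3,:3]=Ro.from_rotvec(o["eef_rot"]).as_matrix(); T[:3,3]=o["position"]
        M=T@np.array(f["tool_from_camera"])
    else:
        M=np.eye(4); M[:3,:3]=np.array(f["R"]).T; M[:3,3]=-M[:3,:3]@np.array(f["t"])
    f["M"]=M; return f
def save(f,n):
    np.savez("pics/"+n+".npz",**{k:np.array(v) for k,v in f.items()}); cv2.imwrite("pics/"+n+".png",f["frame"][:,:,::-1])
def load(n): return dict(np.load("pics/"+n+".npz"))
def cloud(f):
    z=f["range_z"]; v,u=np.mgrid[:z.shape[0],:z.shape[1]]
    P=np.stack([(u-f["cx"])/f["fx"]*z,(v-f["cy"])/f["fy"]*z,z],-1)
    return P@f["M"][:3,:3].T+f["M"][:3,3]
def ray(f,u,v,h):
    d=f["M"][:3,:3]@np.array([(u-f["cx"])/f["fx"],(v-f["cy"])/f["fy"],1]); c=f["M"][:3,3]
    return c+d*(h-c[2])/d[2]
def crop(f,n,u0,u1,v0,v1,s):
    cv2.imwrite("pics/"+n+".png",cv2.resize(f["frame"][v0:v1,u0:u1,::-1],None,fx=s,fy=s,interpolation=cv2.INTER_CUBIC))
E
python3 - <<'E'
from h import *
f=grab("top"); save(f,"top1"); print(obs()); print(f["M"],f["fx"])
E
```

```text
{'time_s': 0.05, 'joints': array([ 1.05848046,  0.42669541,  0.0738618 ,  1.60658966, -0.03411456,
        1.11080948, -0.06710351]), 'joint_vel': array([ 0.0010445 ,  0.00053434,  0.00021947,  0.00069593, -0.00049039,
       -0.00160541, -0.00030385]), 'tau': array([ 6.64433377e-03, -9.38380766e+01,  3.68031062e+00, -4.55545771e+01,
       -4.86541539e-02,  1.68819772e-02,  3.77609888e-05]), 'position': array([ 0.23938666, -0.63068219,  0.218808  ]), 'eef_rot': array([-3.08887061e+00, -5.66492907e-01,  4.75349469e-04]), 'contact_force': array([-0.82187614,  0.41512088,  0.70992891]), 'ft_torque': array([ 0.03313287, -0.05058551,  0.08006298]), 'gripper_force': 0.0, 'gripper_width': 1.0013294851135977}
[[ 0.02384089 -0.97934649  0.20077864  0.40844484]
 [-0.99971403 -0.02372898  0.00296436  0.03971851]
 [ 0.00186113 -0.2007919  -0.97963215  1.08269999]
 [ 0.          0.          0.          1.        ]] 395.5273523710865
```

View pics/top1.png

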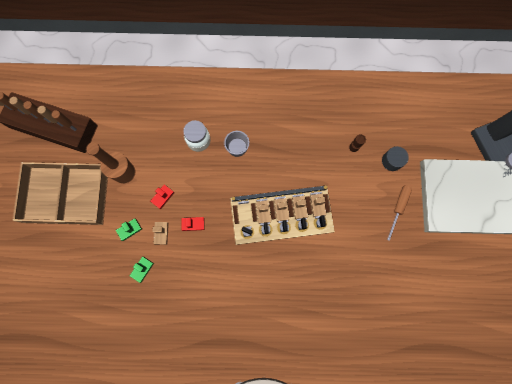

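The top view shows the rack at about (282,213), with its leftmost bay empty at (245,213) and that bay's skewed knob at (247,231). The loose block is at (160,233), tab at about (158,230), between green and red look-alikes. I'll enlarge both areas.

```bash
python3 - <<'E'
from h import *
f=load("top1")
a=cv2.resize(f["frame"][175:250,220:345,::-1],None,fx=6,fy=6,interpolation=cv2.INTER_CUBIC)
cv2.imwrite("pics/c1.png",a)
for n,u,v,h in [("block",160,233,.016),("tab",158,230,.056),("knob",247,231,.064),("bay",245,213,.012),("barL",234,199,.03),("barR",325,189,.03),("red",193,224,.016),("knobR",321,222,.064)]: print(n,ray(f,u,v,h).round(3))
E
```

```text
block [0.499 0.288 0.016]
tab [0.503 0.285 0.056]
knob [0.506 0.054 0.064]
bay [0.559 0.061 0.012]
barL [0.594 0.092 0.03 ]
barR [ 0.628 -0.155  0.03 ]
red [0.526 0.201 0.016]
knobR [ 0.533 -0.137  0.064]
```

View pics/c1.png

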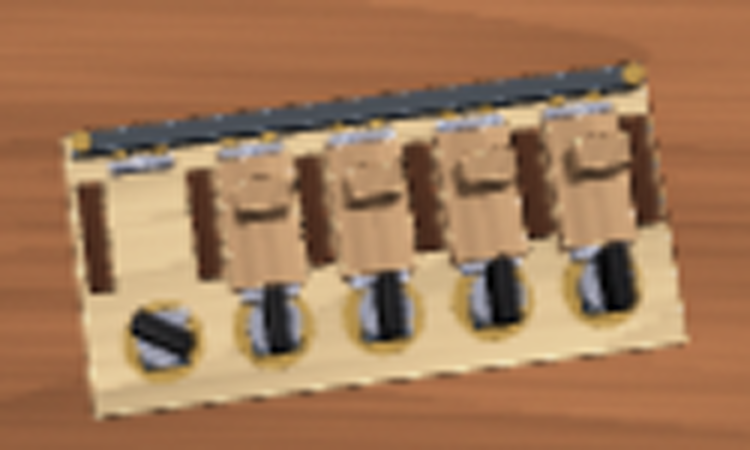

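The crop shows the open knob's bar pointing up-left, with the steel stop bar along the top. Rack yaw is about 0.14. I'll drive over to the loose block.

Request:
send_rows(steps="0.95 -0.95 0 0 0 0 -0.2;0.95 -0.95 0 0 0 0 -0.2;0.95 -0.95 0 0 0 0 -0.2;0.95 -0.95 0 0 0 0 -0.2;0.95 -0.95 0 0 0 0 -0.2")

```text
time_s: 0.47
position: [0.3229, -0.4444, 0.2191]
eef_rot: [-3.089, -0.568, 0.0]
contact_force: [1.5, 0.1, 0.1]
gripper_width: 0.683
gripper_force: 0.0
```

Request:
send_rows(steps="0.95 -0.95 0 0 0 0 -0.2;0.95 -0.95 0 0 0 0 -0.2;0.95 -0.95 0 0 0 0 -0.2;0.95 -0.95 0 0 0 0 -0.2;0.95 -0.95 0 0 0 0 -0.2")

```text
time_s: 0.88
position: [0.4054, -0.2606, 0.2194]
eef_rot: [-3.089, -0.569, 0.0]
contact_force: [0.3, -0.7, 0.1]
gripper_width: 0.405
gripper_force: 0.0
```

Request:
send_rows(steps="0.95 -0.95 0 0 0 0 -0.2;0.95 -0.95 0 0 0 0 -0.2;0.95 -0.95 0 0 0 0 -0.2;0.95 -0.95 0 0 0 0 -0.2;0.95 -0.95 0 0 0 0 -0.2")

```text
time_s: 1.3
position: [0.488, -0.0767, 0.2195]
eef_rot: [-3.089, -0.568, -0.0]
contact_force: [0.7, -0.2, 0.3]
gripper_width: 0.4
gripper_force: 0.0
```

```bash
python3 - <<'E'
from h import *
f=grab("wrist"); save(f,"w1"); o=obs(); print(o["position"],o["eef_rot"],o["gripper_width"],o["time_s"]); print(f["tool_from_camera"],f["fx"])
E
```

```text
[ 0.49032951 -0.07085104  0.21963011] [-3.08599674e+00 -5.76776071e-01 -2.68141658e-03] 0.3988704104012406 1.35
[[ 6.44350776e-04 -9.58101643e-01 -2.86427700e-01  8.36006734e-02]
 [ 9.99999772e-01  6.74968575e-04 -8.16216795e-06 -3.32270149e-04]
 [ 2.01149883e-04 -2.86427629e-01  9.58101859e-01 -1.64155006e-01]
 [ 0.00000000e+00  0.00000000e+00  0.00000000e+00  1.00000000e+00]] 278.5329542504
```

View pics/w1.png

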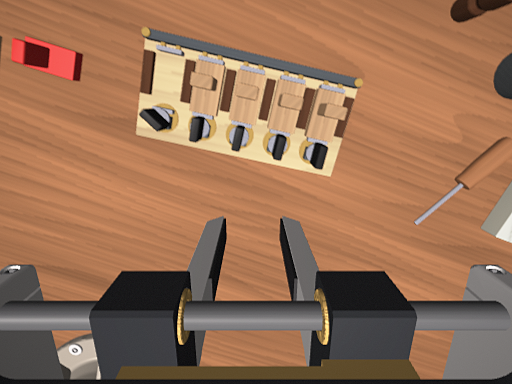

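The wrist view shows the rack, with the empty bay at about (160,75), its knob at (157,117) and the bar bolts at (146,32) and (359,83). I'll take a closer look at the empty bay on the way to the block.

Request:
send_rows(steps="0.03 -0.96 0.4 0 0 0.1 -0.2;0.03 -0.96 0.4 0 0 0.1 -0.2;0.03 -0.96 0.4 0 0 0.1 -0.2;0.03 -0.96 0.4 0 0 0.1 -0.2;0.03 -0.96 0.4 0 0 0.1 -0.2;0.03 -0.96 0.4 0 0 0.1 -0.2")

```text
time_s: 1.85
position: [0.4395, 0.0579, 0.1588]
eef_rot: [-3.132, -0.246, 0.003]
contact_force: [1.0, -1.1, 0.3]
gripper_width: 0.399
gripper_force: 0.0
```

```bash
python3 - <<'E'
from h import *
grab("wrist");f=grab("wrist"); save(f,"w2"); o=obs(); print(o["position"],o["eef_rot"],o["time_s"])
crop(f,"c2",130,380,0,190,3)
E
```

```text
[0.44082665 0.05599805 0.15958469] [ 3.13229030e+00  2.40078426e-01 -2.03105781e-04] 1.95
```

View pics/c2.png

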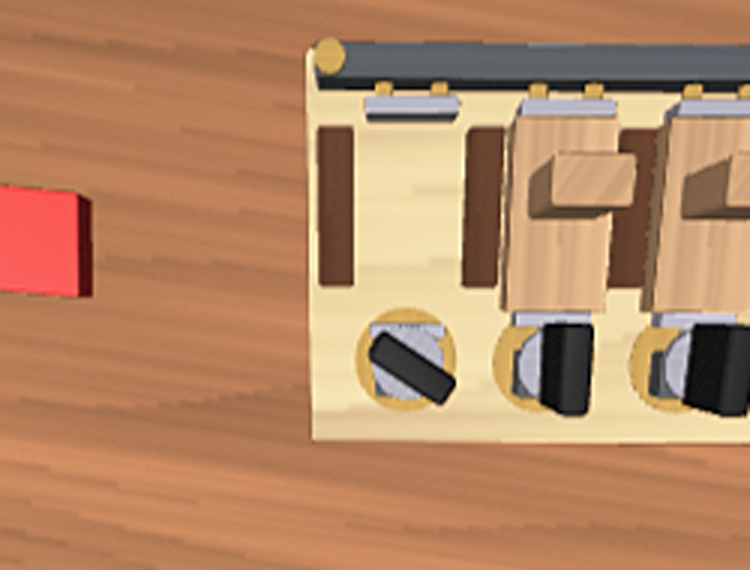

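The close view shows the bay between two rails (crop columns 354 to 465), the pad's front edge at about row 114, and the skewed knob centred at about (412,368).

```bash
python3 - <<'E'
from h import *
f=load("w2")
c=lambda u,v,h: ray(f,130+u/3,v/3,h)
P={"LrT":(354,127,.022),"LrB":(353,287,.022),"RrT":(467,127,.022),"RrB":(463,287,.022),"padL":(366,113,.029),"padR":(459,111,.029),"kA":(388,332,.064),"kB":(455,382,.064),"kC":(442,404,.064),"kD":(370,357,.064),"bdL":(314,440,.012),"bdR":(748,441,.012),"ringc":(406,360,.0125),"LL":(318,127,.022)}
Q={k:c(*v) for k,v in P.items()}
for k,v in Q.items(): print(k,v.round(4))
d=Q["bdR"]-Q["bdL"]; print("yaw board",np.arctan2(d[0],-d[1]))
for a,b in [("LrB","LrT"),("RrB","RrT")]:
    d=Q[a]-Q[b]; print("yaw rail",np.arctan2(-d[1],-d[0]),np.linalg.norm(d))
m=(Q["kA"]+Q["kB"]+Q["kC"]+Q["kD"])/4; print("knob",m, "bar ang", np.arctan2(*( (Q["kA"]+Q["kD"])-(Q["kB"]+Q["kC"]))[[1,0]]))
C=cloud(f); g=lambda u,v: C[int(v/3),int(130+u/3)].round(4)
print("depth: board",g(410,220),"rail",g(335,200),"knob",g(412,368),"barz",g(500,60),"block base",g(560,280),"bench",g(200,450))
E
```

```text
LrT [0.5789 0.0832 0.022 ]
LrB [0.5298 0.0761 0.022 ]
RrT [0.5845 0.0468 0.022 ]
RrB [0.5356 0.0389 0.022 ]
padL [0.5821 0.0797 0.029 ]
padR [0.5872 0.0507 0.029 ]
kA [0.5178 0.063  0.064 ]
kB [0.5065 0.0404 0.064 ]
kC [0.4993 0.0432 0.064 ]
kD [0.5098 0.0672 0.064 ]
bdL [0.4742 0.0826 0.012 ]
bdR [ 0.4988 -0.0774  0.012 ]
ringc [0.5081 0.0536 0.0125]
LL [0.577  0.0948 0.022 ]
yaw board 0.1530543022747937
yaw rail 0.14362131194141062 0.04955887274927904
yaw rail 0.16169778448697353 0.04955451643504292
knob [0.5083528  0.05342536 0.064     ] bar ang 1.1330373714159783
depth: board [0.5552 0.0608 0.0109] rail [0.5568 0.087  0.0203] knob [0.509  0.0544 0.0625] barz [0.6032 0.0414 0.0288] block base [0.5429 0.0081 0.0262] bench [ 0.4612  0.1273 -0.0015]
```

Request:
send_rows(steps="0.05 -0.75 0 0 0 0 -0.2;0.05 -0.75 0 0 0 0 -0.2;0.05 -0.75 0 0 0 0 -0.2")

```text
time_s: 2.2
position: [0.4315, 0.1704, 0.1602]
eef_rot: [-3.132, -0.237, -0.002]
contact_force: [-0.0, -0.2, 0.1]
gripper_width: 0.4
gripper_force: 0.0
```

Request:
send_rows(steps="0.05 -0.75 0 0 0 0.07 -0.2;0.05 -0.75 0 0 0 0.07 -0.2;0.05 -0.75 0 0 0 0.07 -0.2;0.05 -0.75 0 0 0 0.07 -0.2")

```text
time_s: 2.53
position: [0.4208, 0.2875, 0.1603]
eef_rot: [-3.138, -0.017, -0.001]
contact_force: [-2.7, -0.1, -0.5]
gripper_width: 0.401
gripper_force: 0.0
```

```bash
python3 - <<'E'
from h import *
grab("wrist");f=grab("wrist"); save(f,"w3"); o=obs(); print(o["position"],o["eef_rot"],o["time_s"])
crop(f,"c3",160,360,0,150,4)
E
```

```text
[0.42159943 0.28170565 0.1595825 ] [-3.14118037e+00 -1.19368686e-02  6.76824334e-05] 2.6333
```

View pics/c3.png

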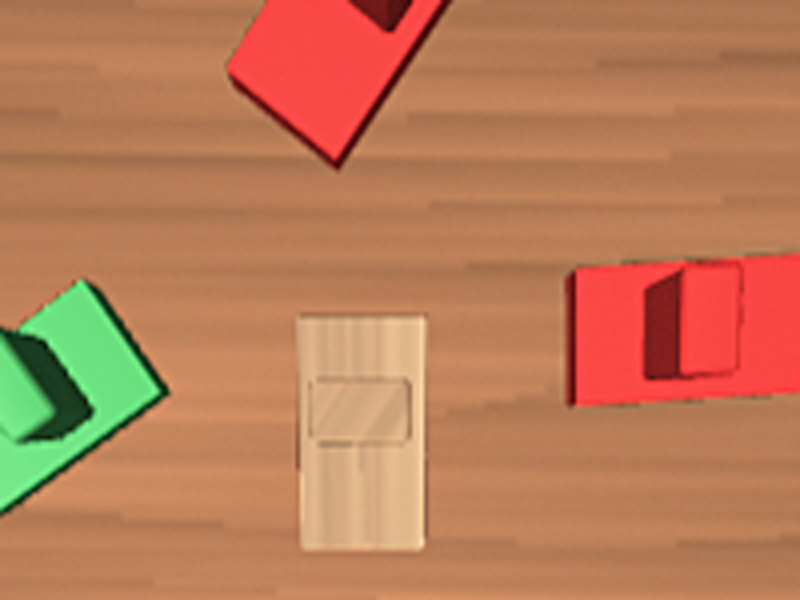

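The block stands upright and nearly square to the view, with base corners at crop (296,315) to (425,549). The tab, at (309..411, 378..440), is nearer the far (+x) end.

```bash
python3 - <<'E'
from h import *
f=load("w3")
c=lambda u,v,h: ray(f,160+u/4,v/4,h)
A=[c(*p,.016) for p in [(296,315),(427,315),(425,549),(301,549)]]
B=[c(*p,.056) for p in [(309,378),(411,377),(411,440),(309,440)]]
print(np.round(A,4),np.round(B,4)); print("base",np.mean(A,0),"tab",np.mean(B,0))
d=(A[0]+A[1]-A[2]-A[3]); print("yaw",np.arctan2(d[1],d[0])); d=(A[0]-A[1]+A[3]-A[2]); print(np.arctan2(-d[0],d[1]))
C=cloud(f); print(C[int(410/4),160+90],C[int(510/4),160+90])
E
```

```text
[[0.5293 0.3049 0.016 ]
 [0.5296 0.271  0.016 ]
 [0.4697 0.2701 0.016 ]
 [0.4693 0.3041 0.016 ]] [[0.5127 0.2994 0.056 ]
 [0.5131 0.2761 0.056 ]
 [0.4993 0.2759 0.056 ]
 [0.499  0.2995 0.056 ]]
base [0.49948996 0.28753198 0.016     ] tab [0.50601393 0.28773558 0.056     ]
yaw 0.014922214350327069
0.010421346084496949
[0.50623458 0.28774073 0.05552818] [0.48045433 0.28799886 0.01508175]
```

Request:
send_rows(steps="0.56 -0.035 0.45 0 0 0 -0.2;0.56 -0.035 0.45 0 0 0 -0.2;0.56 -0.035 0.45 0 0 0 -0.2;0.56 -0.035 0.45 0 0 0 -0.2;0.56 -0.035 0.45 0 0 0 -0.2")

```text
time_s: 3.05
position: [0.506, 0.2845, 0.0909]
eef_rot: [3.14, 0.005, -0.003]
contact_force: [-1.6, -0.6, 0.1]
gripper_width: 0.401
gripper_force: 0.0
```

Request:
send_rows(steps="0 0 0 0 0 0 -0.2")

```text
time_s: 3.13
position: [0.5052, 0.2857, 0.0924]
eef_rot: [3.141, 0.008, -0.0]
contact_force: [-0.3, 0.4, -1.2]
gripper_width: 0.399
gripper_force: 0.0
```

Request:
send_rows(steps="0 -0.005 0.38 0 0 0 -0.2;0 -0.005 0.38 0 0 0 -0.2;0 -0.005 0.38 0 0 0 -0.2;0 -0.005 0.38 0 0 0 -0.2;0 -0.005 0.38 0 0 0 -0.6;0 -0.005 0.38 0 0 0 -0.6;0 -0.005 0.38 0 0 0 -0.6;0 -0.005 0.38 0 0 0 -0.6")

```text
time_s: 3.8
position: [0.5059, 0.2881, 0.0367]
eef_rot: [-3.141, -0.01, -0.003]
contact_force: [-2.0, -0.6, 10.3]
gripper_width: 0.252
gripper_force: 30.0
```

Request:
send_rows(steps="0 0 0 0 0 0 -1;0 0 0 0 0 0 -1;0 0 0 0 0 0 -1;0 0 0 0 0 0 -1")

```text
time_s: 4.13
position: [0.5059, 0.2882, 0.0367]
eef_rot: [-3.141, -0.01, -0.003]
contact_force: [-1.9, -1.5, 11.4]
gripper_width: 0.257
gripper_force: 30.0
```

Request:
send_rows(steps="0 0 -0.2 0 0 0 -1;0 0 -0.4 0 0 0 -1;0 0 -0.67 0 0 0 -1;0 0.2 -0.67 0 0 0 -1;0.1 0.4 -0.67 0 0 0 -1;0.2 0.6 -0.67 0 0 0 -1;0.2 0.8 -0.67 0 0 0 -1;0.2 1 -0.67 0 0 0 -1")

```text
time_s: 4.8
position: [0.5367, 0.1365, 0.1364]
eef_rot: [-3.141, -0.01, -0.002]
contact_force: [-0.1, 1.0, -0.2]
gripper_width: 0.257
gripper_force: 30.0
```

Request:
send_rows(steps="0.06 0.2 0 0 0 -0.03 -1;0.13 0.4 0 0 0 -0.07 -1;0.16 0.5 0 0 0 -0.07 -1;0.16 0.5 0 0 0 -0.07 -1;0.16 0.5 0 0 0 -0.07 -1;0.16 0.5 0 0 0 -0.07 -1")

```text
time_s: 5.3
position: [0.5604, 0.064, 0.1361]
eef_rot: [-3.132, -0.241, -0.001]
contact_force: [-0.5, 1.2, -0.5]
gripper_width: 0.257
gripper_force: 30.0
```

```bash
python3 - <<'E'
from h import *
grab("wrist");f=grab("wrist"); save(f,"w4"); o=obs(); print(o["position"],o["eef_rot"],o["time_s"],o["contact_force"])
crop(f,"c4",140,400,60,255,3)
E
```

```text
[0.56031097 0.06447675 0.13585539] [-3.13183239e+00 -2.42939160e-01 -6.20128356e-04] 5.4 [ 0.29816843  0.41589631 -0.41166929]
```

View pics/c4.png

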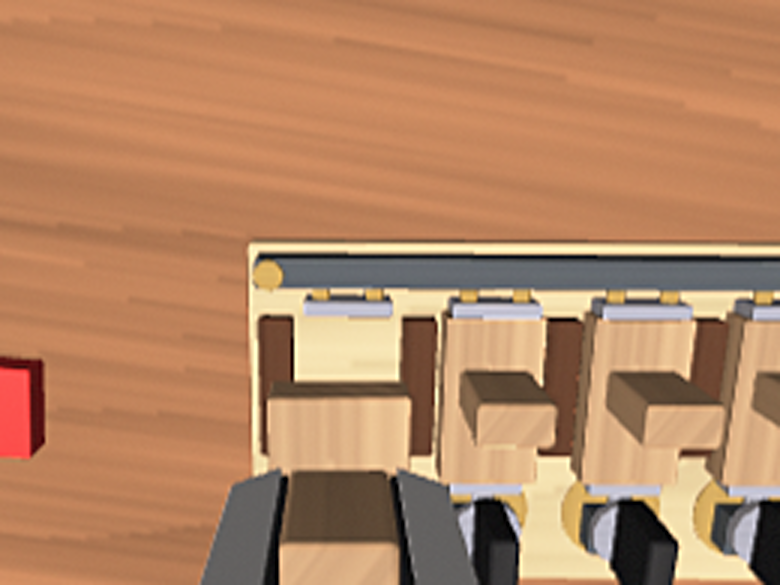

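The block is held upright, with its front top edge at crop (268,397) to (410,393). The pad's front edge is at (305..391, 313) and the rail inner edges are at columns 294 and 402.

```bash
python3 - <<'E'
from h import *
f=load("w4"); o=obs(); p=o["position"]
c=lambda u,v,h: ray(f,140+u/3,60+v/3,h)
h=p[2]-.0207
y=.153; ex=np.array([np.cos(y),np.sin(y),0]); ey=np.array([-np.sin(y),np.cos(y),0])
R=np.array([.5572,.06125,0])
Q={"fl":(268,398,h),"fr":(410,396,h),"padL":(305,313,.029),"padR":(391,311,.029),"LrT":(294,317,.022),"RrT":(402,319,.022),"RrB":(411,455,.022)}
for k,v in Q.items():
    w=c(*v); print(k,w.round(4),"rack rel railmid",(1e3*np.array([(w-R)@ex,(w-R)@ey])).round(1))
print("tcp",1e3*(p-R)@ex,1e3*(p-R)@ey)
C=cloud(f); print(C[60+143,140+113],h)
r=Ro.from_rotvec(o["eef_rot"]).as_matrix(); print("yaw",np.arctan2(r[1,0],r[0,0]))
E
```

```text
fl [0.5816 0.0844 0.1152] rack rel railmid [27.7 19.2]
fr [0.5872 0.0519 0.1152] rack rel railmid [ 28.2 -13.8]
padL [0.5843 0.0795 0.029 ] rack rel railmid [29.6 13.9]
padR [0.5894 0.0515 0.029 ] rack rel railmid [ 30.3 -14.5]
LrT [0.5808 0.083  0.022 ] rack rel railmid [26.7 17.9]
RrT [0.5858 0.0467 0.022 ] rack rel railmid [ 26.1 -18.8]
RrB [0.5375 0.0348 0.022 ] rack rel railmid [-23.5 -23.2]
tcp 3.5664001506696557 2.7149364296020284
[0.57653153 0.06692337 0.11491776] 0.11515539427215482
yaw 0.15483174134249086
```

Request:
send_rows(steps="-0.003 0.019 0 0 0 0 -1;-0.003 0.019 0.2 0 0 0 -1;-0.003 0.019 0.4 0 0 0 -1;-0.003 0.019 0.44 0 0 0 -1;-0.003 0.019 0.44 0 0 0 -1;-0.003 0.019 0.44 0 0 0 -1")

```text
time_s: 5.9
position: [0.5607, 0.0608, 0.0702]
eef_rot: [-3.132, -0.242, 0.0]
contact_force: [-0.1, -0.9, -0.3]
gripper_width: 0.254
gripper_force: 30.0
```

```bash
python3 - <<'E'
from h import *
grab("wrist");f=grab("wrist"); save(f,"w5"); o=obs(); print(o["position"],o["eef_rot"],o["time_s"],o["contact_force"])
crop(f,"c5",180,340,110,230,5)
E
```

```text
[0.56143159 0.06067792 0.0710433 ] [-3.13214776e+00 -2.40968672e-01 -2.95471070e-03] 6.0 [-0.05348323 -0.57587399 -0.92469437]
```

View pics/c5.png

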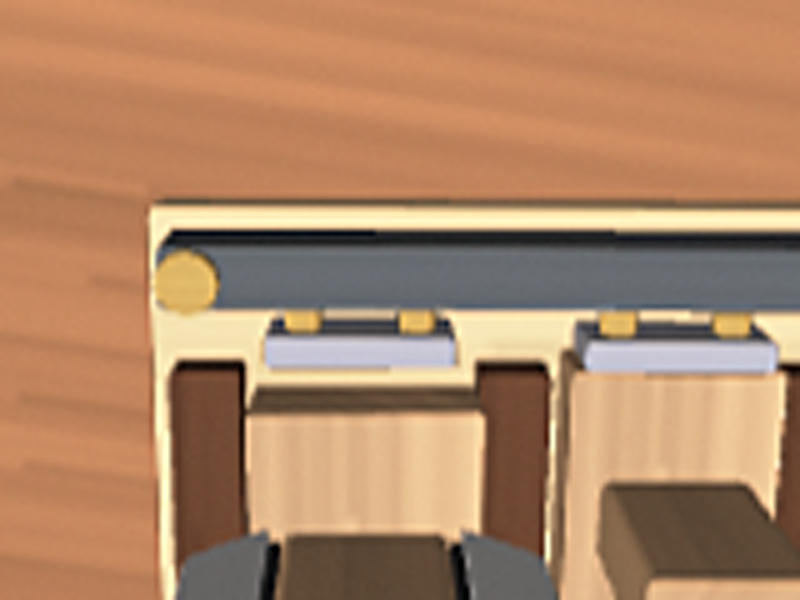

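Close above the bay, the block's front top edge is at crop row 411 (columns 248 to 485) and the pad's front edge at row 366 (264 to 456). The rails' inner edges are at columns 243 and 478.

```bash
python3 - <<'E'
from h import *
f=load("w5"); o=obs(); p=o["position"]
c=lambda u,v,h: ray(f,180+u/5,110+v/5,h)
h=p[2]-.0207
y=.153; ex=np.array([np.cos(y),np.sin(y),0]); ey=np.array([-np.sin(y),np.cos(y),0])
R=np.array([.5572,.06125,0])
Q={"fl":(248,412,h),"fr":(485,410,h),"bl":(248,391,h-.016),"padL":(264,367,.029),"padR":(456,365,.029),"LrT":(243,365,.022),"RrT":(478,366,.022),"RrB":(486,520,.022),"LrB":(244,520,.022)}
for k,v in Q.items():
    w=c(*v); print(k,"rel railmid",(1e3*np.array([(w-R)@ex,(w-R)@ey])).round(1))
print("tcp",p,1e3*(p-R)@ex,1e3*(p-R)@ey)
E
```

```text
fl rel railmid [28.3 15.2]
fr rel railmid [ 28.7 -17.8]
bl rel railmid [26.5 16.5]
padL rel railmid [28.8 14.4]
padR rel railmid [ 29.1 -15.1]
LrT rel railmid [27.1 18.3]
RrT rel railmid [ 27.  -19.1]
RrB rel railmid [  0.7 -21.1]
LrB rel railmid [ 0.6 18.7]
tcp [0.56143159 0.06067792 0.0710433 ] 4.0949667950014295 -1.2103083363291163
```

Request:
send_rows(steps="-0.007 -0.005 0 0 0 0 -1;-0.007 -0.005 0 0 0 0 -1;-0.007 -0.005 0.03 0 0 0 -1;-0.007 -0.005 0.06 0 0 0 -1;-0.007 -0.005 0.08 0 0 0 -1;-0.007 -0.005 0.1 0 0 0 -1;-0.007 -0.005 0.1 0 0 0 -1")

```text
time_s: 6.58
position: [0.5589, 0.0608, 0.0537]
eef_rot: [-3.132, -0.241, 0.002]
contact_force: [0.3, 0.9, -1.0]
gripper_width: 0.254
gripper_force: 30.0
```

Request:
send_rows(steps="0 0 0.015 0 0 0 -1;0 0 0.03 0 0 0 -1;0 0 0.04 0 0 0 -1;0 0 0.04 0 0 0 -1")

```text
time_s: 6.92
position: [0.5594, 0.0609, 0.0487]
eef_rot: [3.132, 0.24, 0.0]
contact_force: [-2.3, -0.4, 5.5]
gripper_width: 0.252
gripper_force: 30.0
```

The block is seated on the board with 5.5 N of light contact. I'll release it modestly and lift.

Request:
send_rows(steps="0 0 0 0 0 0 -0.25;0 0 0 0 0 0 -0.25;0 0 0 0 0 0 -0.25;0 0 0 0 0 0 -0.25;0 0 0 0 0 0 -0.25")

```text
time_s: 7.33
position: [0.5594, 0.0609, 0.0485]
eef_rot: [-3.132, -0.24, -0.0]
contact_force: [-0.1, -0.5, 0.3]
gripper_width: 0.375
gripper_force: 0.0
```

Request:
send_rows(steps="0 0 -0.1 0 0 0 -0.25;0 0 -0.3 0 0 0 -0.25;0 0 -0.5 0 0 0 -0.25;-0.2 0 -0.65 0 0 0 -0.25;-0.4 0 -0.65 0 0 0 -0.25;-0.6 0 -0.65 0 0 0 -0.25;-0.77 0 -0.65 0 0 0 -0.25;-0.77 0 -0.65 0 0 0 -0.25")

```text
time_s: 8.0
position: [0.4411, 0.042, 0.1459]
eef_rot: [3.131, 0.24, -0.003]
contact_force: [1.5, 0.6, 0.8]
gripper_width: 0.38
gripper_force: 0.0
```

```bash
python3 - <<'E'
from h import *
grab("wrist");f=grab("wrist"); save(f,"w6"); o=obs(); print(o["position"],o["eef_rot"],o["time_s"],o["contact_force"],o["joints"])
crop(f,"c6",130,380,0,190,3)
E
```

```text
[0.44506588 0.04289257 0.1464569 ] [3.13178650e+00 2.40095101e-01 1.63960083e-03] 8.1 [1.67460197 0.07175963 0.20598769] [ 0.22119716  0.17759028 -0.50282429  2.14739283  0.1156008   0.84063531
 -1.76994763]
```

View pics/c6.png

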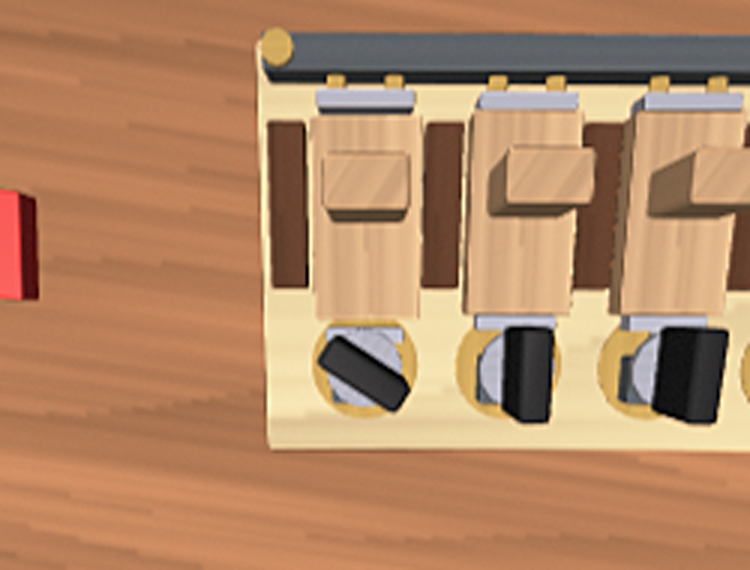

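The block sits square in the bay, clear of both rails. The bar's top face is at crop corners (337,336), (411,384), (396,412) and (319,364).

```bash
python3 - <<'E'
from h import *
f=load("w6"); p=obs()["position"]
c=lambda u,v,h: ray(f,130+u/3,v/3,h)
K=[c(*q,.064) for q in [(337,336),(411,384),(396,412),(319,364)]]
m=np.mean(K,0); d=K[0]+K[3]-K[1]-K[2]; a=np.arctan2(d[1],d[0])
y=.153; ex=np.array([np.cos(y),np.sin(y),0]); ey=np.array([-np.sin(y),np.cos(y),0])
R=np.array([.5572,.06125,0])
print("knob",m,a,"rel",1e3*(m-R)@ex,1e3*(m-R)@ey)
for k,q in {"pad":(365,107,.029),"bf":(367,116,.028),"bb":(367,318,.028),"railLf":(287,122,.022),"railLb":(289,287,.022),"blL":(312,200,.028),"blR":(421,200,.028)}.items():
    w=c(*q);print(k,(1e3*(w-R)@ex).round(1),(1e3*(w-R)@ey).round(1))
r=Ro.from_rotvec(obs()["eef_rot"]).as_matrix(); D=m-p; print("tool delta/.15",(r.T@D)/.15,"turn",-(a-np.arctan2(r[1,0],r[0,0]))/np.radians(120))
E
```

```text
knob [0.50871186 0.05328468 0.064     ] 1.1678254019426113 rel -49.13566185792597 -0.48249957211919614
pad 27.5 -0.1
bf 25.2 -0.7
bb -33.8 -0.8
railLf 24.7 24.2
railLb -24.1 24.8
blL 1.6 16.4
blR 1.6 -17.6
tool delta/.15 [ 0.42936209 -0.00417477  0.55013692] turn -0.48452963949424854
```

Request:
send_rows(steps="0.43 -0.004 0.2 0 0 -0.06 -0.53;0.43 -0.004 0.2 0 0 -0.12 -0.53;0.43 -0.004 0.2 0 0 -0.18 -0.53;0.43 -0.004 0.2 0 0 -0.24 -0.53;0.43 -0.004 0.2 0 0 -0.3 -0.53;0.43 -0.004 0.2 0 0 -0.36 -0.53;0.43 -0.004 0.2 0 0 -0.42 -0.53;0.43 -0.004 0.2 0 0 -0.476 -0.53")

```text
time_s: 8.77
position: [0.5099, 0.054, 0.1158]
eef_rot: [-2.63, -1.716, -0.001]
contact_force: [0.4, 0.3, -0.2]
gripper_width: 0.232
gripper_force: 0.0
```

Request:
send_rows(steps="0 0 0 0 0 0 -0.53;0 0 0 0 0 0 -0.53;0 0 0 0 0 0 -0.53")

```text
time_s: 9.02
position: [0.5093, 0.0537, 0.1159]
eef_rot: [-2.64, -1.703, -0.0]
contact_force: [-0.3, 0.8, -0.6]
gripper_width: 0.236
gripper_force: 0.0
```

```bash
python3 - <<'E'
from h import *
o=obs();r=Ro.from_rotvec(o["eef_rot"]).as_matrix();p=o["position"]
print(p,"yaw",np.arctan2(r[1,0],r[0,0]),"tilt",r[:,2],o["joints"],o["gripper_width"],(r.T@(np.array([.5086,.0533,.050])-p))/.15)
E
```

```text
[0.50929124 0.05372471 0.11587129] yaw 1.1456281135389474 tilt [-7.63397375e-05  4.57969493e-04 -9.99999892e-01] [ 0.32984388  0.35923271 -0.66361698  2.03216784  0.29349789  0.84348697
 -0.92549256] 0.23644186190314745 [-0.00464951 -0.00291664  0.43914095]
```

Request:
send_rows(steps="-0.005 -0.003 0.1 0 0 0 -0.53;-0.005 -0.003 0.2 0 0 0 -0.53;-0.005 -0.003 0.3 0 0 0 -0.53;-0.005 -0.003 0.4 0 0 0 -0.53;-0.005 -0.003 0.435 0 0 0 -0.53;-0.005 -0.003 0.435 0 0 0 -0.53")

```text
time_s: 9.52
position: [0.5076, 0.0533, 0.0498]
eef_rot: [-2.637, -1.706, 0.002]
contact_force: [-0.0, -0.8, -0.3]
gripper_width: 0.236
gripper_force: 0.0
```

```bash
cat > s.py <<'E'
from h import *
o=obs();r=Ro.from_rotvec(o["eef_rot"]).as_matrix()
print("p",o["position"].round(4),"yaw",round(float(np.arctan2(r[1,0],r[0,0])),4),"F",o["contact_force"].round(2),"M",o["ft_torque"].round(3),"w",round(o["gripper_width"],3),"gf",o["gripper_force"],"j7",o["joints"][6].round(3),"tau7",round(o["tau"][6],3),"t",o["time_s"])
E
python3 s.py
```

```text
p [0.5076 0.0533 0.0498] yaw 1.1485 F [-0.01 -0.76 -0.27] M [-0.02  -0.054  0.008] w 0.236 gf 0.0 j7 -1.009 tau7 -0.505 t 9.5167
```

Request:
send_rows(steps="0 0 0 0 0 0 -1;0 0 0 0 0 0 -1;0 0 0 0 0 0 -1;0 0 0 0 0 0 -1;0 0 0 0 0 0 -1")

```text
time_s: 9.93
position: [0.5086, 0.0534, 0.0515]
eef_rot: [2.636, 1.708, 0.001]
contact_force: [-1.9, 1.1, 7.4]
gripper_width: 0.107
gripper_force: 30.0
```

```bash
python3 s.py
```

```text
p [0.5086 0.0534 0.0515] yaw 1.1501 F [-1.9   1.14  7.43] M [0.376 0.573 0.085] w 0.107 gf 29.999189972877502 j7 -1.007 tau7 -0.125 t 9.9333
```

Request:
send_rows(steps="0 0 0 0 0 0.03 -1;0 0 0 0 0 0.06 -1;0 0 0 0 0 0.09 -1;0 0 0 0 0 0.12 -1;0 0 0 0 0 0.14 -1;0 0 0 0 0 0.16 -1")

```text
time_s: 10.43
position: [0.5085, 0.0535, 0.0515]
eef_rot: [2.885, 1.242, 0.001]
contact_force: [-3.7, 1.7, 9.0]
gripper_width: 0.104
gripper_force: 30.0
```

```bash
python3 s.py
```

```text
p [0.5085 0.0535 0.0515] yaw 0.8129 F [-3.69  1.66  8.96] M [0.406 0.787 0.183] w 0.104 gf 30.00065177679062 j7 -1.297 tau7 1.117 t 10.4333
```

Request:
send_rows(steps="0 0 0 0 0 0.012 -1;0 0 0 0 0 0.024 -1;0 0 0 0 0 0.036 -1;0 0 0 0 0 0.048 -1")

```text
time_s: 10.77
position: [0.5084, 0.0535, 0.0515]
eef_rot: [2.944, 1.097, 0.001]
contact_force: [-3.7, 2.4, 7.9]
gripper_width: 0.103
gripper_force: 30.0
```

```bash
python3 s.py
```

```text
p [0.5084 0.0535 0.0515] yaw 0.7135 F [-3.68  2.36  7.91] M [0.465 0.887 0.132] w 0.103 gf 30.00082701444626 j7 -1.383 tau7 0.705 t 10.7667
```

Request:
send_rows(steps="0 0 0 0 0 0.012 -1;0 0 0 0 0 0.024 -1;0 0 0 0 0 0.036 -1")

```text
time_s: 11.02
position: [0.5084, 0.0535, 0.0515]
eef_rot: [2.983, 0.985, 0.001]
contact_force: [-3.4, 2.4, 8.9]
gripper_width: 0.104
gripper_force: 30.0
```

```bash
python3 s.py
```

```text
p [0.5084 0.0535 0.0515] yaw 0.6381 F [-3.38  2.39  8.88] M [0.46  0.928 0.135] w 0.104 gf 30.00104159116745 j7 -1.449 tau7 0.705 t 11.0167
```

Request:
send_rows(steps="0 0 0 0 0 0.012 -1;0 0 0 0 0 0.024 -1;0 0 0 0 0 0.036 -1")

```text
time_s: 11.27
position: [0.5084, 0.0535, 0.0515]
eef_rot: [-3.018, -0.872, -0.001]
contact_force: [-3.9, 1.8, 7.8]
gripper_width: 0.107
gripper_force: 30.0
```

```bash
python3 s.py
```

```text
p [0.5084 0.0535 0.0515] yaw 0.5627 F [-3.93  1.75  7.83] M [0.521 0.929 0.207] w 0.107 gf 30.000819861888885 j7 -1.514 tau7 0.705 t 11.2667
```

Request:
send_rows(steps="0 0 0 0 0 0.012 -1;0 0 0 0 0 0.024 -1;0 0 0 0 0 0.036 -1")

```text
time_s: 11.52
position: [0.5084, 0.0536, 0.0515]
eef_rot: [-3.049, -0.758, -0.001]
contact_force: [-3.7, 2.9, 9.5]
gripper_width: 0.104
gripper_force: 30.0
```

```bash
python3 s.py
```

```text
p [0.5084 0.0536 0.0515] yaw 0.4873 F [-3.72  2.85  9.52] M [0.543 0.942 0.159] w 0.104 gf 30.000869929790497 j7 -1.579 tau7 0.705 t 11.5167
```

Free turning holds tau7 steady at 0.705 for this speed profile, so that signal is cleaner than Mz. Continuing in small steps.

Request:
send_rows(steps="0 0 0 0 0 0.012 -1;0 0 0 0 0 0.024 -1;0 0 0 0 0 0.036 -1")

```text
time_s: 11.77
position: [0.5084, 0.0536, 0.0515]
eef_rot: [-3.075, -0.642, -0.001]
contact_force: [-4.1, 2.7, 8.9]
gripper_width: 0.104
gripper_force: 30.0
```

```bash
python3 s.py
```

```text
p [0.5084 0.0536 0.0515] yaw 0.4119 F [-4.15  2.71  8.91] M [0.588 0.968 0.154] w 0.104 gf 30.000807344913483 j7 -1.644 tau7 0.705 t 11.7667
```

Request:
send_rows(steps="0 0 0 0 0 0.012 -1;0 0 0 0 0 0.024 -1;0 0 0 0 0 0.036 -1")

```text
time_s: 12.02
position: [0.5083, 0.0536, 0.0515]
eef_rot: [-3.097, -0.526, -0.001]
contact_force: [-4.0, 2.8, 10.1]
gripper_width: 0.106
gripper_force: 30.0
```

```bash
python3 s.py
```

```text
p [0.5083 0.0536 0.0515] yaw 0.3366 F [-3.96  2.8  10.09] M [0.644 1.011 0.158] w 0.106 gf 30.000752806663513 j7 -1.709 tau7 0.706 t 12.0167
```

Request:
send_rows(steps="0 0 0 0 0 0.012 -1;0 0 0 0 0 0.024 -1;0 0 0 0 0 0.036 -1")

```text
time_s: 12.27
position: [0.5083, 0.0536, 0.0515]
eef_rot: [-3.115, -0.409, -0.001]
contact_force: [-3.7, 2.9, 8.9]
gripper_width: 0.103
gripper_force: 30.0
```

```bash
python3 s.py
```

```text
p [0.5083 0.0536 0.0515] yaw 0.2612 F [-3.71  2.89  8.89] M [0.655 0.977 0.1  ] w 0.103 gf 30.000601708889008 j7 -1.774 tau7 0.706 t 12.2667
```

Request:
send_rows(steps="0 0 0 0 0 0.012 -1;0 0 0 0 0 0.024 -1;0 0 0 0 0 0.036 -1")

```text
time_s: 12.52
position: [0.5083, 0.0537, 0.0515]
eef_rot: [-3.128, -0.291, -0.001]
contact_force: [-4.5, 2.8, 8.8]
gripper_width: 0.1
gripper_force: 30.0
```

```bash
python3 s.py
```

```text
p [0.5083 0.0537 0.0515] yaw 0.1858 F [-4.46  2.81  8.78] M [0.744 1.012 0.165] w 0.1 gf 30.001251697540283 j7 -1.84 tau7 0.698 t 12.5167
```

Request:
send_rows(steps="0 0 0 0 0 0.012 -1;0 0 0 0 0 0.024 -1;0 0 0 0 0 0.036 -1")

```text
time_s: 12.77
position: [0.5083, 0.0537, 0.0515]
eef_rot: [-3.136, -0.173, -0.001]
contact_force: [-4.2, 3.1, 9.4]
gripper_width: 0.104
gripper_force: 30.0
```

```bash
python3 s.py
```

```text
p [0.5083 0.0537 0.0515] yaw 0.1105 F [-4.24  3.08  9.36] M [0.746 1.067 0.175] w 0.104 gf 30.00417709350586 j7 -1.905 tau7 0.671 t 12.7667
```

Request:
send_rows(steps="0 0 0 0 0 0.012 -1;0 0 0 0 0 0.024 -1;0 0 0 0 0 0.036 -1")

```text
time_s: 13.02
position: [0.5083, 0.0537, 0.0515]
eef_rot: [-3.141, -0.055, -0.001]
contact_force: [-3.7, 3.3, 9.7]
gripper_width: 0.108
gripper_force: 30.0
```

```bash
python3 s.py
```

```text
p [0.5083 0.0537 0.0515] yaw 0.0351 F [-3.67  3.35  9.71] M [0.764 1.002 0.269] w 0.108 gf 30.008500814437866 j7 -1.97 tau7 0.644 t 13.0167
```

The knob began stiffening at about yaw 0.20: tau7 is now drifting steadily and Mz is rising. About 0.10 rad more should give roughly 0.12 N m above free turning.

Request:
send_rows(steps="0 0 0 0 0 0.012 -1;0 0 0 0 0 0.024 -1")

```text
time_s: 13.18
position: [0.5083, 0.0538, 0.0515]
eef_rot: [-3.141, 0.024, -0.001]
contact_force: [-4.0, 3.7, 9.3]
gripper_width: 0.11
gripper_force: 30.0
```

```bash
python3 s.py
```

```text
p [0.5083 0.0538 0.0515] yaw -0.0151 F [-4.05  3.75  9.33] M [0.76  1.074 0.276] w 0.11 gf 30.012452602386475 j7 -2.013 tau7 0.626 t 13.1833
```

Request:
send_rows(steps="0 0 0 0 0 0.012 -1;0 0 0 0 0 0.024 -1")

```text
time_s: 13.35
position: [0.5083, 0.0538, 0.0515]
eef_rot: [-3.139, 0.103, -0.001]
contact_force: [-3.4, 3.7, 8.3]
gripper_width: 0.102
gripper_force: 30.0
```

```bash
python3 s.py; python3 - <<'E'
from h import *
m=[]
for i in range(12): eyes.grab_frame("scene"); m.append(obs()["ft_torque"][2])
print(np.round(m,3),np.mean(m))
E
python3 s.py
```

```text
p [0.5083 0.0538 0.0515] yaw -0.0653 F [-3.39  3.73  8.3 ] M [0.879 1.048 0.188] w 0.102 gf 30.017935037612915 j7 -2.057 tau7 0.608 t 13.35
[0.221 0.172 0.18  0.178 0.121 0.155 0.107 0.101 0.125 0.145 0.145 0.088] 0.14478810659837618
p [0.5083 0.0538 0.0515] yaw -0.0642 F [-4.94  3.1   9.28] M [0.846 1.026 0.088] w 0.105 gf 29.999432265758514 j7 -2.056 tau7 -0.134 t 13.95
```

Request:
send_rows(steps="0 0 0 0 0 0.012 -1;0 0 0 0 0 0.024 -1")

```text
time_s: 14.12
position: [0.5083, 0.0538, 0.0515]
eef_rot: [-3.136, 0.181, -0.001]
contact_force: [-3.3, 3.4, 9.3]
gripper_width: 0.105
gripper_force: 30.0
```

```bash
python3 s.py
```

```text
p [0.5083 0.0538 0.0515] yaw -0.1154 F [-3.27  3.44  9.29] M [0.89  1.02  0.321] w 0.105 gf 30.024761259555817 j7 -2.1 tau7 0.781 t 14.1167
```

The knob is about 0.32 rad past first contact, an estimated +0.12 to 0.14 N m, which counts as firm. Letting go and lifting clear.

Request:
send_rows(steps="0 0 0 0 0 0 -0.55;0 0 0 0 0 0 -0.55;0 0 0 0 0 0 -0.55;0 0 0 0 0 0 -0.55")

```text
time_s: 14.45
position: [0.5083, 0.053, 0.0509]
eef_rot: [-3.136, 0.18, -0.0]
contact_force: [0.3, 0.2, 0.3]
gripper_width: 0.222
gripper_force: 0.0
```

Request:
send_rows(steps="0 0 -0.1 0 0 0 -0.55;0 0 -0.3 0 0 0 -0.55;0 0 -0.5 0 0 0 -0.55;-0.2 0 -0.7 0 0 0 -0.55;-0.4 0 -0.7 0 0 0 -0.55;-0.4 0 -0.7 0 0 0 -0.55;-0.4 0 -0.7 0 0 0 -0.55")

```text
time_s: 15.03
position: [0.4479, 0.0598, 0.1564]
eef_rot: [3.136, -0.179, 0.002]
contact_force: [-0.2, 0.3, -0.2]
gripper_width: 0.227
gripper_force: 0.0
```

```bash
python3 s.py; python3 - <<'E'
from h import *
f=grab("wrist"); save(f,"w7"); crop(f,"c7",130,380,0,190,3)
E
```

```text
p [0.4479 0.0598 0.1564] yaw -0.1142 F [-0.15  0.28 -0.23] M [-0.019 -0.013  0.035] w 0.227 gf 0.0 j7 -2.037 tau7 -0.053 t 15.0333
```

View pics/c7.png

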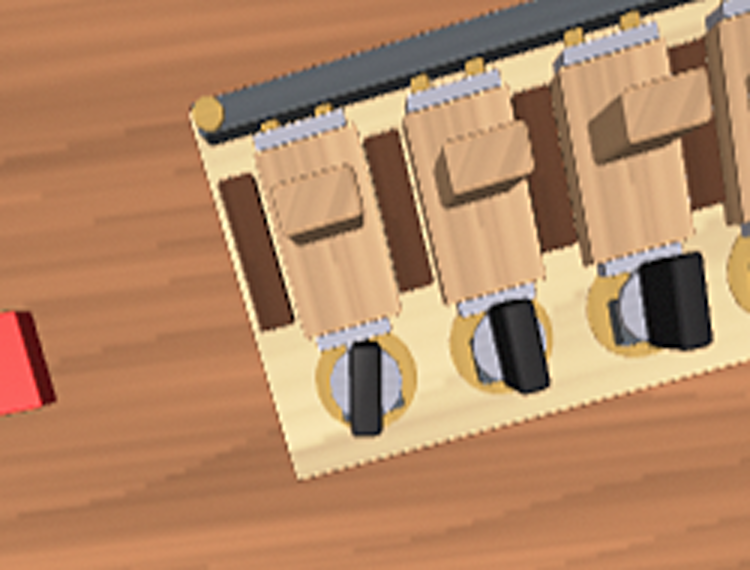

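The block is nipped between the plunger at crop (355,333) and its pad at (300,130). The knob bar at (366,388) has turned with the gripper, and the neighbours are undisturbed.

```bash
python3 -c "
from workcell import job
print(job.sign_off())"
```

```text
the job is handed in; nothing more can be done
None
```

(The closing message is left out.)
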